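Draw the remote out from under the caddy's hood

ROBOT

A 7-joint arm with a two-finger parallel gripper is mounted at the origin on a cart in front of the work surface, level with it; the furniture and walls round the work are solid. World frame = base frame: x ahead of the robot, y to its left, z up, the work surface at z = 0. Lengths are in mm, angles in rad, forces in N, time in s.
With the tool pointing down it reaches from about 425 to 1025 mm from the base axis. Payload 9.4 kg.
Tool frame: the origin (TCP) lies midway between the tips of the shut fingers; the grasp point (between the pads) lies 19 mm behind it; z points along the fingers, y is the line along which they close (so a half turn about z gives the same grasp; the last joint's range is limited). The gripper opens to 93 mm and grips with 3 to 60 N. Pads are 15 mm wide; open, the fingers measure 128 mm over their backs; the gripper's body (75 mm by 188 mm) begins 65 mm behind the grasp point.
Start: joints at [1.202, 0.599, -0.003, 1.599, 0.002, 0.943, -0.08], TCP at [208.554, -694.355, 195.318] pointing down, gripper open.
Joint ranges: [-2.57, 2.57], [-0.35, 1.97], [-1.29, 1.29], [0.11, 2.56], [-1.05, 4.19], [0.11, 1.86], [-2.63, 2.63]. Speed limits (rad/s): [2.22, 2.22, 3.01, 3.01, 3.14, 3.14, 3.14].

INTERFACE

Orientations are given as a unit quaternion [w, x, y, z].
In Python, from plant import env gives the robot as it stands.
- The arm moves only by the shell command python3 nudge.py 'ROWS' [FORCE]. ROWS is a JSON list of rows, 1 to 8 of them, each an object with the fields d (a list: dx, dy, dz in cm), spin (a turn about the tool's z in rad), aperture (the opening from 0.0 (shut) to 1.0 (fully open)); a field left out counts as zero (the opening has to be given); each row shifts and turns the commanded pose from where the row before left it, along the tool's axes as they then stand; what a row does not reach is not made up. A row lasts 1/12 s, in which the tool goes at most 41.7 mm and 0.125 rad, less where a joint would pass 70% of its speed; a pose out of reach is approached as far as the arm can. The fingers move at their own pace and stop on an object; FORCE is the grip in N (left out, the last holds). Time passes only in rows, so rows that do not move let the fingers close. It prints the time, the measured TCP pose, the force, the opening and the grip force at its end. Input that does not fit is refused with a message, and nothing moves.
- env.get_obs(): the state, without advancing time (a new reading comes with each control period).
- env.camera(name): name is "scene" or "top" or "wrist"; returns the picture (480x640x3 uint8, blue, green, red); there is no depth.
- env.get_calibration(name): a dict with "camera_matrix" (3x3 intrinsics, pixels), "dist_coeffs" ([k1, k2, p1, p2, k3] as OpenCV has them; the pictures are not rectified), "world_to_cam" (4x4, takes a point from world to camera coordinates). Camera axes: x right, y up, looking along -z (the intrinsics and any distortion apply to the point x, -y, -z); pixel columns grow to the right and rows downward; lengths in mm; the calibration is good to about 2 mm. A picture is of the moment at which its call begins: read the wrist's pose just before it. get_calibration takes no time and is no camera call; for the wrist camera it gives the pose at the moment of the call.
- env.sign_off(): hands the job in; it is judged then, once.
The state is a dict: "time_s": time; "qpos": joint angles; "dq": joint speeds; "effort": joint torques, N m; "tcp_pos": TCP position; "eef_rot": TCP orientation; "wrist_force": force on the tool from outside, world axes, zero at the start; "ft_torque": the same for the moment, N m; "grip_width": opening from 0.0 (shut) to 1.0 (fully open); "gripper_force": force on a finger pad.
Only numpy, scipy, OpenCV 4.12 (cv2) and the standard library are available. Lean on these libraries where they do the work, as an engineer would, in place of code of your own. Each camera call takes 0.05 s, during which the arm holds its last target. There are 200 camera calls.

TASK

The remote control has slid back under the fixed hood of the blue desk caddy and is longer than the opening that is left, so it will not lift straight out: take it by the exposed end, tilt it and draw it out slantwise through the opening without forcing it against the hood. Finish still holding it in the gripper, level and still in the air, at least 10 cm above the top of the caddy; do not put it down. Leave the eraser lying on the hood, and the glue stick and the staple box on the desk, where they are.

Things in the scene. Friction and masses are not known exactly. Their poses are not given: they have to be found in the camera images.
- caddy: blue desk caddy fixed to the worktop, 248 x 138 mm, walls 4 mm. Origin: centre of its underside; x along its length to the open end (to the robot's left, up to 60 degrees turned towards the robot), y across, z up. Inside x -120 to 120, y -65 to 65 mm; floor 4 mm and rims 64 mm above the worktop. Its hood covers the half x < 0
- hood: grey plate fixed on the caddy's rims, over the half x < 0 of the caddy across its whole width, 124 x 138 x 5 mm: underside 64 mm, top 69 mm above the worktop, free edge at the caddy's x = 0. Its frame is the caddy's (origin at the centre of the caddy's underside, same axes)
- opening (a point): centre of the caddy's rectangular opening (x 0 to 120 mm, 130 mm wide), at rim height, 64 mm above the worktop
- remote: black remote control, 193 x 46 x 19 mm, about 0.1 kg, lying flat on the caddy's floor, keys up. Origin: centre of its underside; x along its length to the exposed end (within 0.1 rad of the caddy's x at the start), z up. At the start 85 to 110 mm of it show in the opening, the rest is under the hood; 10 to 36 mm are free between its exposed end and the end wall
- remote_head (a point): middle of the remote's lower edge at the exposed end, 96 mm along its x axis from its origin
- remote_tail (a point): middle of the remote's lower edge at the end hidden under the hood, 96 mm from its origin
- eraser: blue and white eraser, 23 x 58 x 13 mm, loose, lying on the hood near its closed end; origin at the centre of its underside; to be left alone
- glue_stick: glue stick standing upright on the worktop, 25 mm across, 92 mm tall, red cap, loose; origin at the centre of its foot; to be left alone
- staple_box: small blue carton, 38 x 55 x 30 mm, loose on the worktop at the left; origin at the centre of its underside; to be left alone

How it is judged:
By the outcome, as a careful person would: the job done as asked, in the order asked, and still so for the second after the job is handed in, while the arm keeps its last pose, push and grip.
It also fails if it takes over 35 s, if anything falls off the work surface, if the arm or the gripper's body presses on something with over 40 N, if the wrist force passes 120 N, or if a joint passes its speed limit or range.

## Working session

There is one attempt and no reset: what is moved stays moved. The work goes in short steps, Python scripts to look and compute and a shell command to move; the robot and the scene stay as the last step left them, time stands still between calls to the robot, and variables do not carry over. Pictures are saved under pics/ and viewed, at most 10 in all, crops included, and the job is handed in when it is done.

```bash
ls; mkdir -p pics
python3 - <<'E'
from plant import env
import cv2
o=env.get_obs();print(o)
for n in("scene","top"):
    cv2.imwrite(f"pics/{n}0.png",env.camera(n))
    c=env.get_calibration(n);print(n,c)
E
```

```text
nudge.py
pics
plant.py
{'time_s': 0.0, 'qpos': array([ 1.20228185,  0.60013247, -0.00251674,  1.60013757,  0.00181544,
        0.94285758, -0.07979671]), 'dq': array([ 9.31465323e-04, -1.09520178e-03,  4.06653959e-05, -2.51172128e-04,
        1.63174319e-03,  4.82949051e-04, -1.00540216e-03]), 'effort': array([-5.07021814e-04, -7.65077877e+01,  1.49717107e+00, -2.52353114e+01,
       -5.23895770e-02,  1.68774073e-02,  1.27645785e-04]), 'tcp_pos': array([ 208.38597278, -693.86667563,  194.45231046]), 'eef_rot': array([-7.41772885e-04,  9.89370557e-01,  1.45414284e-01, -1.94020267e-04]), 'wrist_force': array([-0.9841536 , -0.15935276,  0.84708471]), 'ft_torque': array([ 0.01758414, -0.02433225, -0.00395987]), 'gripper_force': 0.0, 'grip_width': 1.0018324977333761}
scene {'camera_matrix': array([[470.60772267,   0.        , 317.29488434],
       [  0.        , 470.60772267, 244.50123421],
       [  0.        ,   0.        ,   1.        ]]), 'dist_coeffs': array([-0.01137721,  0.        ,  0.        ,  0.        ,  0.        ])
[... 283 characters left out ...]
.00000000e+00,  0.00000000e+00,  0.00000000e+00,
         1.00000000e+00]])}
top {'camera_matrix': array([[573.29224534,   0.        , 313.82981744],
       [  0.        , 573.29224534, 244.45799295],
       [  0.        ,   0.        ,   1.        ]]), 'dist_coeffs': array([-0.14646941,  0.        ,  0.        ,  0.        ,  0.        ]), 'world_to_cam': array([[-7.89078525e-03, -9.99964257e-01, -3.03634119e-03,
        -2.92768384e+01],
       [ 9.85631062e-01, -8.28995708e-03,  1.68708882e-01,
        -5.35014238e+02],
       [-1.68728023e-01, -1.66146663e-03,  9.85661247e-01,
        -1.38705735e+03],
       [ 0.00000000e+00,  0.00000000e+00,  0.00000000e+00,
         1.00000000e+00]])}
```
TCP at (208,-694)? the joint 1 = 1.2... base at y to left... whatever. Hmm, joint1 = 1.2 gives y negative; ok inverted.

View pics/scene0.png

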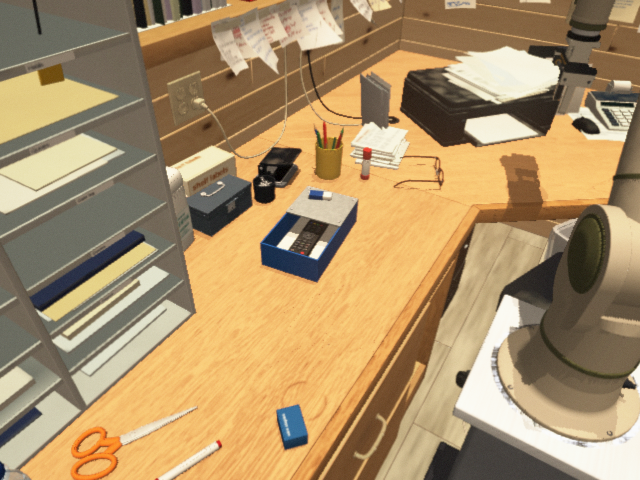

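View pics/top0.png

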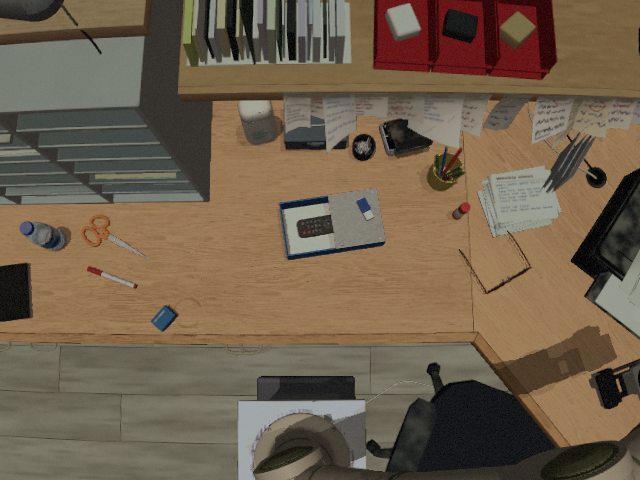

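The scene view shows the caddy near (310,232), its open end facing the lower left and the eraser on the hood at (320,195). The top view shows the caddy at (332,224), the remote's head at about (298,228), the glue stick at (461,211) and the staple box at (164,318). I'll zoom in.

Run:
```python
import cv2
a=cv2.imread("pics/top0.png")[180:268,272:392];cv2.imwrite("pics/top_c.png",cv2.resize(a,None,fx=6,fy=6,interpolation=cv2.INTER_CUBIC))
a=cv2.imread("pics/scene0.png")[182:282,256:366];cv2.imwrite("pics/scene_c.png",cv2.resize(a,None,fx=6,fy=6,interpolation=cv2.INTER_CUBIC))
```

View pics/top_c.png

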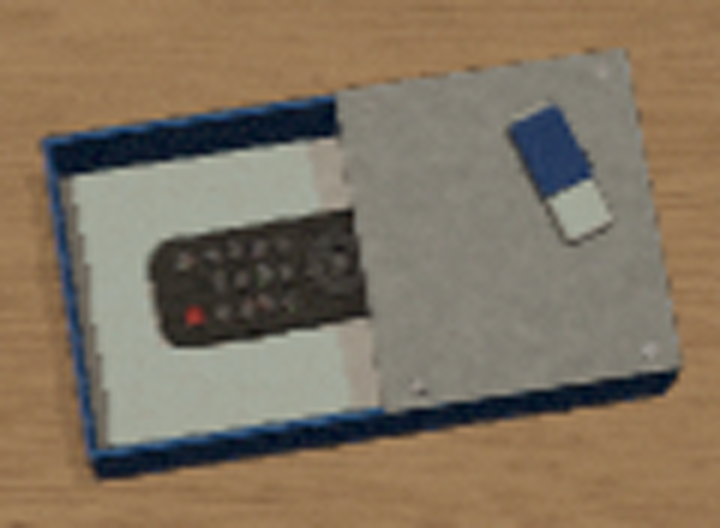

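View pics/scene_c.png

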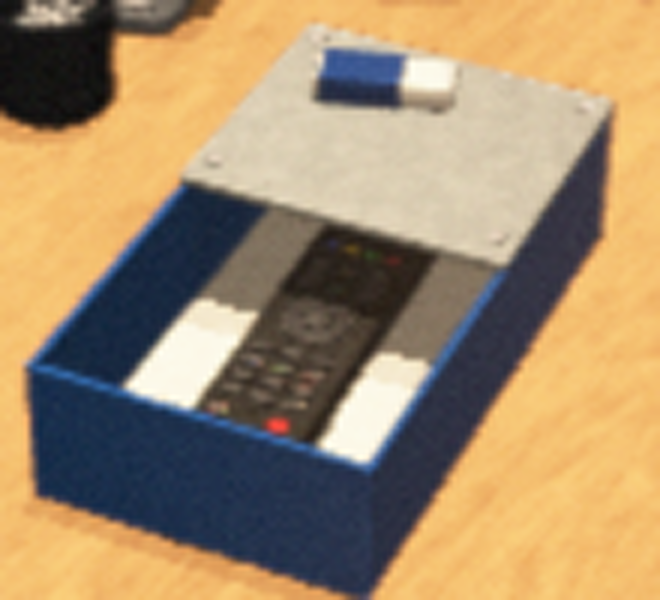

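The top crop shows the remote's head end at about (153,292) and its red key at (195,317). The hood edge runs from (338,90) to (383,412). In the scene crop the red key is at (278,426), and the hood and rim corners are clear. Next I triangulate and fit.

```bash
cat > h.py <<'E'
import numpy as np,cv2
from plant import env
from scipy.optimize import least_squares
F=np.diag([1,-1,-1.])
def proj(n,P,c=None):
    c=c or env.get_calibration(n);T=F@c["world_to_cam"][:3]
    return cv2.projectPoints(np.atleast_2d(np.float64(P)),cv2.Rodrigues(T[:,:3])[0],T[:,3],c["camera_matrix"],c["dist_coeffs"])[0][:,0]
def ray(n,uv,c=None):
    c=c or env.get_calibration(n);T=F@c["world_to_cam"][:3]
    p=cv2.undistortPoints(np.float64([[uv]]),c["camera_matrix"],c["dist_coeffs"])[0,0]
    return -T[:,:3].T@T[:,3],T[:,:3].T@np.r_[p,1]
def tri(rs):
    A=0;b=0
    for o,d in rs:
        d=d/np.linalg.norm(d);M=np.eye(3)-np.outer(d,d);A=A+M;b=b+M@o
    return np.linalg.solve(A,b)
def atz(r,z): o,d=r;return o+d*(z-o[2])/d[2]
tp=lambda u,v:(u/6+272,v/6+180)
sc=lambda u,v:(u/6+256,v/6+182)
E
python3 - <<'E'
from h import *
np.set_printoptions(precision=1,suppress=True)
pts={'rimB':((45,138),(30,367),(-0,0)),'h0B':((338,90),(182,183),0),'h0N':((383,412),(505,267),0),'hN':((680,368),(613,103),0),'hB':((627,48),(312,24),0),'red':((195,317),(278,426),0),'rimN':((95,456),(372,468),0)}
mod={'rimB':(124,-69,64),'rimN':(124,69,64),'h0B':(0,-69,69),'h0N':(0,69,69),'hN':(-124,69,69),'hB':(-124,-69,69)}
for k,v in pts.items(): print(k,tri([ray('top',tp(*v[0])),ray('scene',sc(*v[1]))]))
def W(q,P):
    c,s=np.cos(q[2]),np.sin(q[2]);P=np.array(P,float)
    return P@np.array([[c,-s,0],[s,c,0],[0,0,1]]).T+[q[0],q[1],0]
ks=list(mod);M=[mod[k] for k in ks];U=np.array([tp(*pts[k][0]) for k in ks]);V=np.array([sc(*pts[k][1]) for k in ks])
for w in((1,1),(1,0),(0,1)):
    f=lambda q:np.r_[w[0]*(proj('top',W(q,M))-U).ravel(),w[1]*(proj('scene',W(q,M))-V).ravel()]
    r=least_squares(f,[650,0,1.6]);print('caddy',r.x[:2],'yaw %.3f'%r.x[2],'rms',np.sqrt(np.mean(r.fun**2)))
    if w==(1,1):q=r.x
np.save('caddy.npy',q)
inv=lambda p:W((0,0,-q[2]),np.array(p)-[q[0],q[1],0])
for n,t,L in(('top',tp,[(170,240),(352,210),(185,347),(370,318),(153,292)]),('scene',sc,[(325,228),(200,405),(437,255),(318,443)])):
    for u in L: print(n,u,'in caddy',inv(atz(ray(n,t(*u)),23)))
E
```

```text
rimB [637.5  51.2  62.1]
h0B [656.3 -71.3  63.6]
h0N [519.3 -87.8  69. ]
hN [ 537.5 -210.    67.8]
hB [ 673.  -192.2   67.6]
red [569.3  -9.9  22.1]
rimN [503.7  30.6  62.5]
caddy [587.3 -79.4] yaw 1.714 rms 0.6417980966735581
caddy [587.8 -79.7] yaw 1.711 rms 0.40355047283263
caddy [586.5 -78.4] yaw 1.717 rms 0.4445137508246963
top (170, 240) in caddy [ 76.8 -26.3  23. ]
top (352, 210) in caddy [ -1.9 -27.5  23. ]
top (185, 347) in caddy [77.3 20.5 23. ]
top (370, 318) in caddy [-2.1 20.  23. ]
top (153, 292) in caddy [87.3 -5.  23. ]
scene (325, 228) in caddy [-49.1 -27.9  23. ]
scene (200, 405) in caddy [ 73.7 -24.   23. ]
scene (437, 255) in caddy [-51.8  20.8  23. ]
scene (318, 443) in caddy [74.8 25.6 23. ]
```

```bash
cat >> h.py <<'E'
from scipy.spatial.transform import Rotation as R
q=np.array([587.3,-79.4,1.714]); RY=1.73
def cw(x,y,z): c,s=np.cos(q[2]),np.sin(q[2]);return np.array([q[0]+c*x-s*y,q[1]+s*x+c*y,z])
def wc(p): c,s=np.cos(q[2]),np.sin(q[2]);d=np.array(p)-[q[0],q[1],0];return np.array([c*d[0]+s*d[1],-s*d[0]+c*d[1],d[2]])
def need(p,yaw=RY):
    o=env.get_obs();r=R.from_quat(np.roll(o["eef_rot"],-1));x=r.as_matrix()[:,0]
    print('t',o["time_s"],'caddy pos',wc(o["tcp_pos"]).round(1),'tool delta',r.inv().apply(p-o["tcp_pos"]).round(1),'turn',round(np.arctan2(x[1],x[0])-yaw,3),'f',o["wrist_force"].round(1),'grip',round(o["gripper_force"],1),round(o["grip_width"],3))
E
python3 -c "
from h import *
print(cw(70,-2.7,0),proj('top',[cw(88,-3,23)]));need(cw(70,-2.7,190))"
```

```text
[579.98233193  -9.73119971   0.        ] [[297.34998302 229.47758519]]
t 0.1 caddy pos [-554.2  462.7  194.6] tool delta [ 552.7 -548.3    5.2] turn -1.438 f [ 0.3  0.3 -0.2] grip 0.0 1.001
```

Careful with the scale: shifts go in cm. That gives: -27 mm is -2.7, 27 mm is 2.7.

```bash
python3 nudge.py '[{"d": [2.7,-2.7,0],"aperture": 0.75},{"d": [2.7,-2.7,0],"aperture": 0.75},{"d": [2.7,-2.7,0],"aperture": 0.75},{"d": [2.7,-2.7,0],"aperture": 0.75},{"d": [2.7,-2.7,0],"aperture": 0.75},{"d": [2.7,-2.7,0],"aperture": 0.75},{"d": [2.7,-2.7,0],"aperture": 0.75},{"d": [2.7,-2.7,0],"aperture": 0.75}]'
python3 nudge.py '[{"d": [2.7,-2.7,0],"aperture": 0.75},{"d": [2.7,-2.7,0],"aperture": 0.75},{"d": [2.7,-2.7,0],"aperture": 0.75},{"d": [2.7,-2.7,0],"aperture": 0.75},{"d": [2.7,-2.7,0],"aperture": 0.75},{"d": [2.7,-2.7,0],"aperture": 0.75},{"d": [2.7,-2.7,0],"aperture": 0.75},{"d": [2.7,-2.7,0],"aperture": 0.75}]'
python3 nudge.py '[{"d": [2.7,-2.7,0],"spin": -0.12,"aperture": 0.75},{"spin": -0.12,"aperture": 0.75},{"spin": -0.12,"aperture": 0.75},{"spin": -0.12,"aperture": 0.75},{"spin": -0.12,"aperture": 0.75},{"spin": -0.12,"aperture": 0.75},{"spin": -0.12,"aperture": 0.75},{"spin": -0.12,"aperture": 0.75}]'
python3 -c "
from h import *
need(cw(70,-2.7,190))"
```

```text
time_s: 0.77
tcp_pos: [353.7, -423.5, 195.2]
eef_rot: [-0.0, 0.989, 0.145, -0.0]
wrist_force: [-0.7, -0.5, -0.1]
grip_width: 0.749
gripper_force: 0.0
time_s: 1.43
tcp_pos: [498.4, -154.5, 195.2]
eef_rot: [-0.0, 0.989, 0.145, -0.0]
wrist_force: [0.1, 0.5, -0.2]
grip_width: 0.752
gripper_force: 0.0
time_s: 2.1
tcp_pos: [515.9, -122.7, 195.1]
eef_rot: [-0.0, 0.809, 0.588, -0.0]
wrist_force: [0.3, -0.3, -0.6]
grip_width: 0.748
gripper_force: 0.0
t 2.1 caddy pos [-32.7  76.9 195.1] tool delta [127.2  26.2   5.1] turn -0.472 f [ 0.3 -0.3 -0.6] grip 0.0 0.748
```

```bash
python3 nudge.py '[{"d": [3.2,0.65,0],"spin": -0.12,"aperture": 0.75},{"d": [3.2,0.65,0],"spin": -0.12,"aperture": 0.75},{"d": [3.2,0.65,0],"spin": -0.12,"aperture": 0.75},{"d": [3.2,0.65,0],"spin": -0.112,"aperture": 0.75},{"aperture": 0.75}]'
python3 -c "
from h import *
need(cw(70,-2.7,100))
cv2.imwrite('pics/w1.png',env.camera('wrist'))
c=env.get_calibration('wrist')
for p in((88,-3,23),(0,-69,69),(0,69,69),(124,-69,64),(124,69,64)):print(p,proj('wrist',[cw(*p)],c))"
```

```text
time_s: 2.52
tcp_pos: [560.1, 6.5, 195.4]
eef_rot: [-0.001, 0.646, 0.763, 0.002]
wrist_force: [-0.1, 1.2, 0.5]
grip_width: 0.751
gripper_force: 0.0
t 2.5167 caddy pos [ 88.9  14.6 195.4] tool delta [-19.7  16.7  95.4] turn 0.007 f [-0.1  1.2  0.5] grip 0.0 0.751
(88, -3, 23) [[345.68872028 209.89468407]]
(0, -69, 69) [[423.71575403 323.4167845 ]]
(0, 69, 69) [[260.22773362 320.89568358]]
(124, -69, 64) [[433.85123049 174.91476704]]
(124, 69, 64) [[257.76532517 172.20190701]]
```

View pics/w1.png

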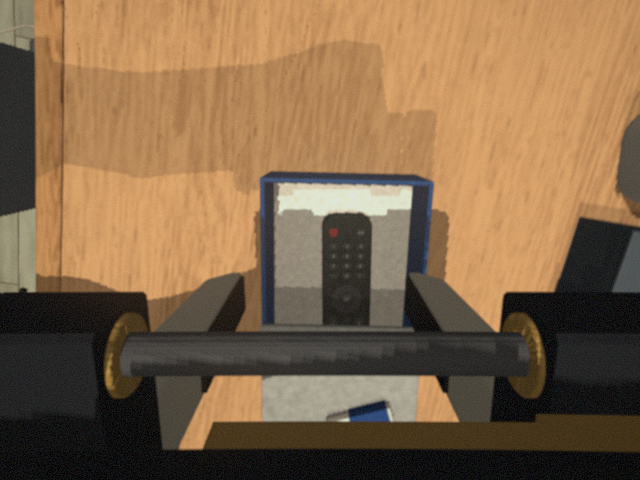

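The wrist view shows the remote's head at (347,212), against a predicted (346,210), so the measurement is confirmed. Now I approach.

Converted, 33 mm is 3.3, -10.5 mm is -1.05.

```bash
python3 nudge.py '[{"d": [-1.05,0.86,3.3],"spin": 0.007,"aperture": 0.72},{"d": [-1.05,0.86,3.3],"aperture": 0.72},{"d": [0,0,3.3],"aperture": 0.72},{"aperture": 0.72}]'
python3 -c "
from h import *
need(cw(68,-3,9))"
```

```text
time_s: 2.9
tcp_pos: [576.0, -21.0, 91.0]
eef_rot: [-0.003, 0.655, 0.756, -0.003]
wrist_force: [-0.6, 0.5, -0.5]
grip_width: 0.722
gripper_force: 0.0
t 2.9 caddy pos [59.4  2.9 91. ] tool delta [ 8.5  6.6 81.9] turn -0.016 f [-0.6  0.5 -0.5] grip 0.0 0.722
```

```bash
python3 nudge.py '[{"aperture": 0.72},{"aperture": 0.72}]' >/dev/null
python3 -c "
from h import *
need(cw(68,-3,9))"
```

```text
t 3.0667 caddy pos [61.  -0.9 97.5] tool delta [ 7.   2.1 88.5] turn -0.014 f [ 0.3 -0.3  0.8] grip 0.0 0.714
```

```bash
python3 nudge.py '[{"d": [0.35,0.1,2],"spin": -0.014,"aperture": 0.72},{"d": [0.35,0.1,2],"aperture": 0.72},{"d": [0,0,2],"aperture": 0.72},{"aperture": 0.72},{"aperture": 0.72},{"aperture": 0.72}]' >/dev/null
python3 -c "
from h import *
need(cw(68,-3,9))"
```

```text
t 3.5667 caddy pos [68.  -3.7 38.3] tool delta [ 0.1 -0.8 29.3] turn 0.001 f [ 0.4 -0.3  0.7] grip 0.0 0.718
```

```bash
python3 nudge.py '[{"d": [0,-0.04,1.4],"aperture": 0.72},{"d": [0,-0.04,1.4],"aperture": 0.72},{"aperture": 0.72},{"aperture": 0.72}]' 4
python3 nudge.py '[{"aperture": 0.4},{"aperture": 0.4},{"aperture": 0.4},{"aperture": 0.4},{"aperture": 0.4},{"aperture": 0.4}]' 4
python3 -c "
from h import *
need(cw(68,-3,9))"
```

```text
time_s: 3.9
tcp_pos: [579.9, -11.9, 9.4]
eef_rot: [0.0, 0.648, 0.761, 0.0]
wrist_force: [0.3, -0.2, 0.7]
grip_width: 0.719
gripper_force: 0.0
time_s: 4.4
tcp_pos: [579.5, -11.8, 8.5]
eef_rot: [0.0, 0.648, 0.761, 0.0]
wrist_force: [-0.0, -0.9, 0.3]
grip_width: 0.409
gripper_force: 0.0
t 4.4 caddy pos [68.  -1.9  8.5] tool delta [-0.1  1.1 -0.5] turn 0.001 f [-0.  -0.9  0.3] grip 0.0 0.409
```

```bash
python3 nudge.py '[{"aperture": 0.3},{"aperture": 0.3},{"aperture": 0.3}]' 4 | tail -3
python3 -c "
from h import *
need(cw(68,-3,9))
cv2.imwrite('pics/w2.png',env.camera('wrist'))
c=env.get_calibration('wrist')
print(proj('wrist',[cw(88,-3,23)],c))"
```

```text
wrist_force: [0.4, -0.4, -0.8]
grip_width: 0.303
gripper_force: 0.0
t 4.65 caddy pos [68.1 -1.8  8.2] tool delta [-0.1  1.1 -0.8] turn 0.001 f [ 0.4 -0.4 -0.8] grip 0.0 0.303
[[328.22262106 243.45425167]]
```

View pics/w2.png

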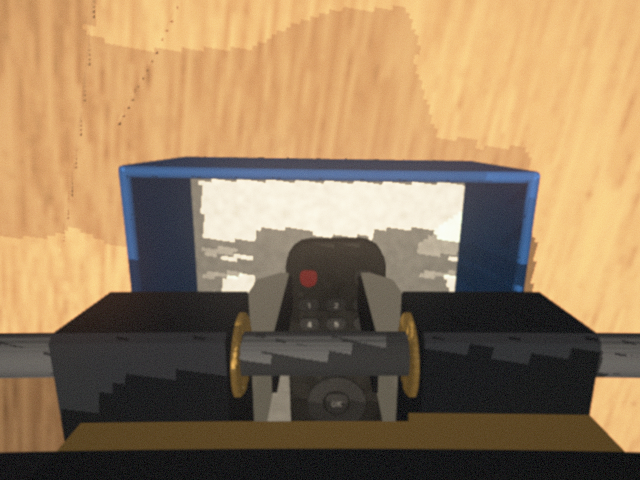

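```bash
python3 nudge.py '[{"aperture": 0.2},{"aperture": 0.2}]' 4 | tail -3;python3 nudge.py '[{"aperture": 0.1},{"aperture": 0.1},{"aperture": 0.1}]' 4 | tail -3
python3 -c "
from h import *
need(cw(68,-3,9))
cv2.imwrite('pics/w3.png',env.camera('wrist')[200:440,200:460].repeat(2,0).repeat(2,1))
cv2.imwrite('pics/s3.png',cv2.resize(env.camera('scene')[130:290,240:400],None,fx=3,fy=3))"
```

```text
wrist_force: [-0.3, 0.5, 0.2]
grip_width: 0.217
gripper_force: 0.0
wrist_force: [0.9, 0.6, 0.3]
grip_width: 0.104
gripper_force: 0.0
t 5.1167 caddy pos [68.1 -1.9  8.3] tool delta [-0.1  1.1 -0.7] turn 0.001 f [0.9 0.6 0.3] grip 0.0 0.104
```

View pics/w3.png

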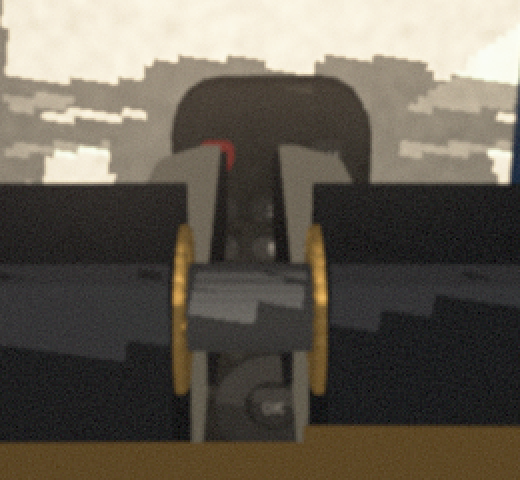

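```bash
python3 -c "
from h import *
o=env.get_obs();c=env.get_calibration('wrist');Rm=R.from_quat(np.roll(o['eef_rot'],-1))
for z in(0,-10,-20,-30,-40,-60):
  P=[o['tcp_pos']+Rm.apply([x,y,z]) for x,y in((0,0),(7.5,0),(7.5,5),(7.5,-5))]
  print(z,proj('wrist',P,c).round().tolist(),proj('scene',P[:1]).round(), ((proj('scene',P[:1])-[240,130])*3).round())"
```

```text
0 [[325.0, 275.0], [325.0, 260.0], [335.0, 260.0], [315.0, 260.0]] [[299. 256.]] [[178. 377.]]
-10 [[325.0, 282.0], [325.0, 267.0], [336.0, 267.0], [314.0, 267.0]] [[299. 252.]] [[178. 367.]]
-20 [[325.0, 290.0], [325.0, 274.0], [336.0, 274.0], [314.0, 274.0]] [[299. 249.]] [[178. 357.]]
-30 [[325.0, 298.0], [325.0, 282.0], [337.0, 282.0], [313.0, 282.0]] [[299. 245.]] [[177. 346.]]
-40 [[325.0, 308.0], [325.0, 290.0], [338.0, 290.0], [312.0, 290.0]] [[299. 242.]] [[177. 336.]]
-60 [[325.0, 332.0], [325.0, 312.0], [339.0, 312.0], [310.0, 312.0]] [[299. 235.]] [[177. 315.]]
```

View pics/s3.png

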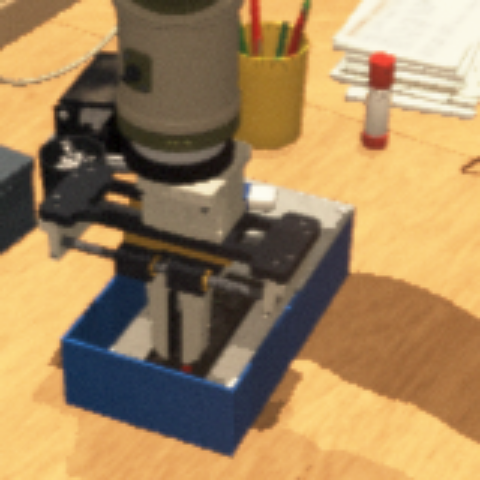

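The fingers closed over or beside the remote with no contact force. In the wrist view (w3) the tips end near row 272, which fits a height of about 25 mm, so the real tips seem higher than the TCP reading. I'll reopen and feel downwards beside the remote.

Converted, 2 mm is 0.2, -1 mm is -0.1.

```bash
python3 nudge.py '[{"aperture": 0.75},{"aperture": 0.75},{"aperture": 0.75},{"aperture": 0.75},{"aperture": 0.75},{"aperture": 0.75},{"aperture": 0.75}]' 4 | tail -2
python3 nudge.py '[{"d": [0,-0.1,0.2],"aperture": 0.75},{"aperture": 0.75}]';python3 nudge.py '[{"d": [0,0,0.2],"aperture": 0.75},{"aperture": 0.75}]' ;python3 nudge.py '[{"d": [0,0,0.2],"aperture": 0.75},{"aperture": 0.75}]'
```

```text
grip_width: 0.555
gripper_force: 0.0
time_s: 5.97
tcp_pos: [578.1, -12.0, 6.0]
eef_rot: [-0.0, 0.648, 0.761, -0.0]
wrist_force: [-0.6, 0.1, -0.4]
grip_width: 0.697
gripper_force: 0.0
time_s: 6.13
tcp_pos: [578.3, -11.9, 4.0]
eef_rot: [-0.0, 0.648, 0.761, -0.0]
wrist_force: [0.4, -0.2, 0.2]
grip_width: 0.75
gripper_force: 0.0
time_s: 6.3
tcp_pos: [578.3, -11.9, 2.0]
eef_rot: [-0.0, 0.648, 0.761, -0.0]
wrist_force: [0.3, 0.2, -0.3]
grip_width: 0.747
gripper_force: 0.0
```

Converted, 3 mm is 0.3.

```bash
python3 nudge.py '[{"d": [0,0,0.3],"aperture": 0.75},{"aperture": 0.75}]' | egrep 'tcp|force';python3 nudge.py '[{"d": [0,0,0.3],"aperture": 0.75},{"aperture": 0.75}]' | egrep 'tcp|force' ;python3 nudge.py '[{"d": [0,0,0.3],"aperture": 0.75},{"aperture": 0.75}]'| egrep 'tcp|force'
python3 -c "
from h import *
cv2.imwrite('pics/w4.png',env.camera('wrist')[220:420,100:560])"
```

```text
tcp_pos: [578.3, -11.9, -1.2]
wrist_force: [-0.2, 0.3, 0.4]
gripper_force: 0.0
tcp_pos: [578.2, -11.9, -4.2]
wrist_force: [-0.6, 0.5, -0.4]
gripper_force: 0.0
tcp_pos: [578.3, -11.9, -7.1]
wrist_force: [-0.1, -0.2, -0.7]
gripper_force: 0.0
```

View pics/w4.png

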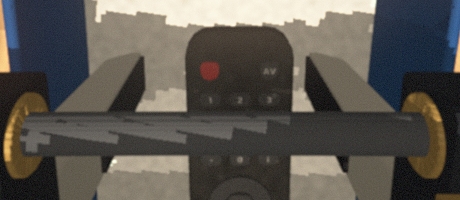

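w4 shows the opened fingers straddling the remote, with tips at (240,272) and (410,272). The remote sits about 14 px to the right of the finger midline, so I shift +y by about 5 mm, lower a little and close gently.

Converted, 3 mm is 0.3, 2.5 mm is 0.25.

```bash
python3 nudge.py '[{"d": [0,0.25,0],"aperture": 0.75},{"d": [0,0.25,0.3],"aperture": 0.75},{"aperture": 0.75}]' | egrep 'tcp|force';python3 nudge.py '[{"aperture": 0.45},{"aperture": 0.45},{"aperture": 0.45},{"aperture": 0.45}]' 4 ; python3 nudge.py '[{"aperture": 0.35},{"aperture": 0.35}]' 4
python3 -c "
from h import *
need(cw(68,-3,9))"
```

```text
tcp_pos: [584.1, -11.0, -10.0]
wrist_force: [0.5, 0.4, 0.5]
gripper_force: 0.0
time_s: 7.43
tcp_pos: [583.3, -11.2, -9.7]
eef_rot: [0.0, 0.648, 0.761, -0.0]
wrist_force: [0.7, -0.5, 0.6]
grip_width: 0.51
gripper_force: 0.1
time_s: 7.6
tcp_pos: [583.4, -11.1, -9.7]
eef_rot: [0.0, 0.648, 0.761, -0.0]
wrist_force: [-0.1, 0.1, -0.1]
grip_width: 0.496
gripper_force: 4.0
t 7.6 caddy pos [68.1 -5.8 -9.7] tool delta [ -0.1  -2.9 -18.7] turn 0.001 f [-0.1  0.1 -0.1] grip 4.0 0.496
```

Gripped at 46 mm with 4 N, which matches the remote's width. I'll track the red key and the head edge in the wrist picture to read the tilt numerically, then lift gently.

```bash
cat >> h.py <<'E'
import json,os
def meas():
    o=env.get_obs();c=env.get_calibration('wrist');im=env.camera('wrist').astype(int)
    b,g,r=im[...,0],im[...,1],im[...,2]
    s=np.zeros(r.shape,bool);s[150:330,270:400]=True
    m=(r>90)&(r-g>60)&(r-b>60)&s
    ys,xs=np.nonzero(m);red=np.array([xs.mean(),ys.mean()]) if len(xs)>3 else None
    g2=im.sum(2)[150:320,332:348].mean(1)
    k=np.nonzero(g2<210)[0];head=150+k[0] if len(k) else None
    return o,c,red,len(xs),head,g2
def tilt(save=False):
    o,c,red,n,head,g2=meas();Rm=R.from_quat(np.roll(o['eef_rot'],-1))
    tot=lambda p:Rm.inv().apply(p-o['tcp_pos'])
    if save:
        red0=tot(atz(ray('wrist',red,c),22));h0=tot(atz(ray('wrist',(340,head),c),20))
        json.dump([red0.tolist(),h0.tolist()],open('ref.json','w'));print('ref',red0,h0)
    r0,h0=map(np.array,json.load(open('ref.json')))
    piv=np.array([0,0,-24.])
    print('red',red,n,'head',head,'tq',o['ft_torque'].round(3))
    for a in(-10,0,10,20,30,40):
        rot=R.from_euler('y',np.radians(a)) # +: head up
        P=[o['tcp_pos']+Rm.apply(piv+rot.apply(v-piv)) for v in(r0,h0)]
        print(a,P[1][2].round(),proj('wrist',P,c).round(1).tolist())
E
python3 -c "
from h import *
tilt(True)"
python3 nudge.py '[{"d": [0,0,-0.3],"aperture": 0.35},{"d": [0,0,-0.3],"aperture": 0.35},{"d": [0,0,-0.3],"aperture": 0.35},{"d": [0,0,-0.3],"aperture": 0.35},{"aperture": 0.35}]' 4
python3 -c "
from h import *
tilt()"
```

```text
ref [  3.39980915 -12.79899428 -31.66599487] [ 21.47533849   6.21876096 -29.6666815 ]
red [294.04032258 292.22580645] 248 head 249 tq [-0.061 -0.014  0.023]
-10 16.0 [[294.1, 288.7], [339.7, 245.0]]
0 20.0 [[294.0, 292.2], [340.0, 249.0]]
10 24.0 [[294.0, 295.8], [340.3, 254.6]]
20 27.0 [[294.0, 299.2], [340.6, 261.7]]
30 30.0 [[294.1, 302.5], [340.8, 270.0]]
40 32.0 [[294.2, 305.4], [341.0, 279.4]]
time_s: 8.07
tcp_pos: [583.7, -11.2, 3.0]
eef_rot: [0.0, 0.648, 0.761, 0.0]
wrist_force: [-0.2, 1.0, -0.4]
grip_width: 0.497
gripper_force: 4.0
red [293.87242798 293.83127572] 243 head 249 tq [ 0.023 -0.062 -0.05 ]
-10 29.0 [[294.2, 288.8], [339.8, 245.1]]
0 33.0 [[294.1, 292.3], [340.1, 249.1]]
10 36.0 [[294.1, 295.8], [340.4, 254.7]]
20 40.0 [[294.1, 299.3], [340.6, 261.7]]
30 43.0 [[294.2, 302.6], [340.9, 270.1]]
40 45.0 [[294.3, 305.5], [341.1, 279.5]]
```

It tilts passively: about 4.5° measured, against 4.2° expected with the tail on the floor. I continue.

```bash
python3 nudge.py '[{"d": [0,0,-0.4],"aperture": 0.35},{"d": [0,0,-0.4],"aperture": 0.35},{"d": [0,0,-0.4],"aperture": 0.35},{"d": [0,0,-0.4],"aperture": 0.35},{"d": [0,0,-0.4],"aperture": 0.35},{"aperture": 0.35}]' 4 | egrep 'tcp|f'
python3 -c "
from h import *
tilt()" | grep -v -- -10
python3 nudge.py '[{"d": [0,0,-0.4],"aperture": 0.35},{"d": [0,0,-0.4],"aperture": 0.35},{"d": [0,0,-0.4],"aperture": 0.35},{"d": [0,0,-0.4],"aperture": 0.35},{"aperture": 0.35}]' 4 | egrep 'tcp|f'
python3 -c "
from h import *
tilt()" | grep -v -- -10
```

```text
tcp_pos: [583.8, -11.1, 23.2]
eef_rot: [0.0, 0.648, 0.761, 0.0]
wrist_force: [-0.9, 0.3, -1.0]
gripper_force: 4.0
red [294.0349345  295.23144105] 229 head 249 tq [ 0.036 -0.057 -0.002]
0 53.0 [[294.0, 292.2], [340.0, 249.0]]
10 57.0 [[294.0, 295.8], [340.3, 254.6]]
20 60.0 [[294.0, 299.3], [340.5, 261.7]]
30 63.0 [[294.1, 302.5], [340.8, 270.1]]
40 65.0 [[294.2, 305.4], [340.9, 279.4]]
tcp_pos: [583.7, -11.1, 39.2]
eef_rot: [0.0, 0.648, 0.761, 0.0]
wrist_force: [0.8, -0.1, -0.1]
gripper_force: 4.0
red [294.08035714 296.41517857] 224 head 249 tq [ 0.005 -0.125 -0.017]
0 69.0 [[294.0, 292.2], [340.0, 248.9]]
10 72.0 [[294.0, 295.7], [340.3, 254.5]]
20 76.0 [[294.0, 299.2], [340.5, 261.6]]
30 79.0 [[294.1, 302.4], [340.8, 270.0]]
40 81.0 [[294.2, 305.4], [340.9, 279.4]]
```

```bash
cat >> h.py <<'E'
T0=cv2.imread('pics/scene0.png').astype(np.float32)
def pitch(name='pics/_t.png',xr=(-45,45),Lz=24.,Px=68.,Py=-3.,angs=range(-4,64,4),show=True):
    o=env.get_obs();im=env.camera('scene');cv2.imwrite(name,im);im=im.astype(np.float32)
    X,Y=np.meshgrid(np.arange(xr[0],xr[1]+1,2.),np.arange(Py-20,Py+21,2.))
    G=np.stack([X.ravel(),Y.ravel(),0*X.ravel()+23],1)
    c=env.get_calibration('scene')
    samp=lambda I,uv:cv2.remap(I,uv[:,0].astype(np.float32).reshape(-1,1),uv[:,1].astype(np.float32).reshape(-1,1),1).reshape(len(uv),-1).mean(1)
    W0=np.array([cw(*g) for g in G]);t0=samp(T0,proj('scene',W0,c))
    base=wc(o['tcp_pos']);out=[]
    for a in angs:
        th=np.radians(a);best=None
        for dx in(-4,0,4):
         for dy in(-3,0,3):
          for dz in(-4,0,4):
            r=G-[Px,Py,14];R2=np.stack([r[:,0]*np.cos(th)-r[:,2]*np.sin(th)+base[0]+dx,r[:,1]+base[1]+3+dy+(-3),r[:,0]*np.sin(th)+r[:,2]*np.cos(th)+base[2]+Lz+dz],1)
            Wp=np.array([cw(*p) for p in R2]);s=samp(im,proj('scene',Wp,c))
            v=(np.corrcoef(s,t0)[0,1],s.mean().round(),dx,dy,dz)
            if best is None or v[0]>best[0]:best=v
        out.append((a,)+tuple(np.round(best,2)))
    for r in out: print(*r)
E
python3 -c "
from h import *
pitch(angs=range(0,31,3))"
```

```text
0 0.38 72.0 -4.0 -3.0 -4.0
3 0.36 75.0 4.0 0.0 4.0
6 0.38 77.0 -4.0 -3.0 0.0
9 0.4 79.0 -4.0 0.0 4.0
12 0.34 80.0 -4.0 -3.0 4.0
15 0.12 85.0 -4.0 -3.0 4.0
18 0.1 79.0 -4.0 3.0 -4.0
21 0.17 76.0 -4.0 3.0 -4.0
24 0.15 76.0 -4.0 3.0 0.0
27 0.11 77.0 -4.0 3.0 4.0
30 0.01 81.0 -4.0 3.0 4.0
```

```bash
python3 -c "
from h import *
s=cv2.resize(cv2.imread('pics/_t.png')[195:285,258:338],None,fx=5,fy=5,interpolation=cv2.INTER_CUBIC)
w=cv2.resize(env.camera('wrist')[200:470,230:460],(383,450))
t=env.camera('top')
cv2.imwrite('pics/comp.png',np.hstack([s,w]))
o=env.get_obs();b=wc(o['tcp_pos']);c=env.get_calibration('scene')
for a in(0,6,12,18):
  th=np.radians(a)
  for d in(-23,23):
    print(a,d,[((proj('scene',[cw(b[0]+u*np.cos(th)-9*np.sin(th),b[1]+d,b[2]+24+u*np.sin(th)+9*np.cos(th))],c)[0]-[258,195])*5).round().tolist() for u in(18,-30,-60,-90)])
"
```

```text
0 -23 [[132.0, 202.0], [180.0, 142.0], [208.0, 107.0], [236.0, 73.0]]
0 23 [[227.0, 230.0], [273.0, 168.0], [300.0, 132.0], [325.0, 97.0]]
6 -23 [[133.0, 197.0], [181.0, 147.0], [209.0, 117.0], [236.0, 89.0]]
6 23 [[228.0, 225.0], [273.0, 173.0], [300.0, 143.0], [325.0, 113.0]]
12 -23 [[134.0, 192.0], [181.0, 152.0], [209.0, 128.0], [236.0, 106.0]]
12 23 [[229.0, 220.0], [273.0, 178.0], [299.0, 154.0], [324.0, 130.0]]
18 -23 [[135.0, 188.0], [181.0, 158.0], [208.0, 140.0], [234.0, 123.0]]
18 23 [[231.0, 216.0], [273.0, 184.0], [299.0, 166.0], [323.0, 148.0]]
```

View pics/comp.png

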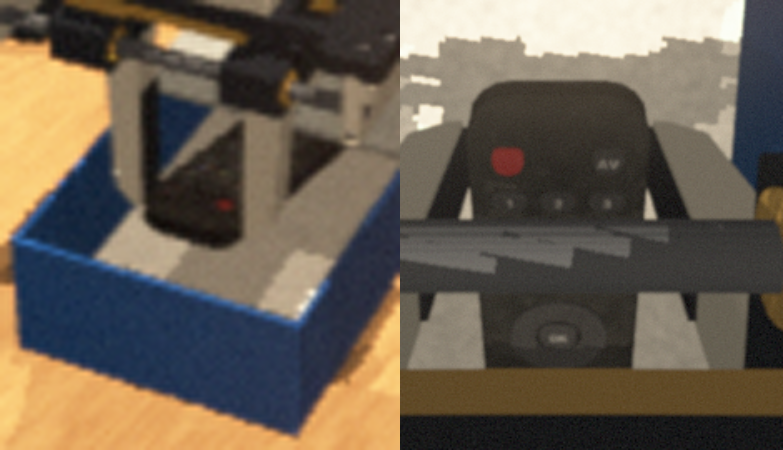

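In the composite's scene half, the remote's side edges have the slope expected for about 17° with the tail on the floor. The wrist half shows it centred between the pads, with red at (508,160) and OK at (558,337). It slopes as planned, so I draw it out.

Careful with the scale: shifts go in cm. That gives: -5 mm is -0.5, 5 mm is 0.5.

```bash
python3 nudge.py '[{"d": [0,0,-0.5],"aperture": 0.35},{"d": [0,0,-0.5],"aperture": 0.35},{"d": [0.5,0,-0.4],"aperture": 0.35},{"d": [0.5,0,-0.4],"aperture": 0.35},{"d": [0.5,0,-0.5],"aperture": 0.35},{"aperture": 0.35}]' 4 | egrep 'tcp|f'
python3 -c "
from h import *
tilt();need(cw(68,-3,9))" | egrep 'red|cad'
python3 nudge.py '[{"d": [0.45,0,-0.6],"aperture": 0.35},{"d": [0.45,0,-0.6],"aperture": 0.35},{"d": [0.5,0,-0.6],"aperture": 0.35},{"aperture": 0.35}]' 4 | egrep 'tcp|f'
python3 -c "
from h import *
tilt();need(cw(68,-3,9))" | egrep 'red|cad'
```

```text
tcp_pos: [581.3, 5.6, 62.5]
eef_rot: [0.0, 0.648, 0.762, 0.001]
wrist_force: [0.2, 1.1, -1.4]
gripper_force: 4.0
red [294.87244898 296.62755102] 196 head 250 tq [ 0.031 -0.052  0.01 ]
t 9.8333 caddy pos [84.3 -6.1 62. ] tool delta [-16.2  -3.4  53. ] turn 0.002 f [ 0.7  0.3 -0.6] grip 4.0 0.496
tcp_pos: [579.3, 19.1, 80.7]
eef_rot: [0.0, 0.648, 0.762, 0.001]
wrist_force: [0.8, -0.1, 0.0]
gripper_force: 4.0
red [295.28125 294.70625] 160 head 202 tq [ 0.079 -0.087  0.   ]
t 10.2167 caddy pos [98.  -5.9 80.2] tool delta [-30.   -3.6  71.2] turn 0.002 f [ 0.7 -0.1  0.4] grip 4.0 0.492
```

```bash
cat >> h.py <<'E'
def area(n):
    o=env.get_obs();c=env.get_calibration('wrist');Rm=R.from_quat(np.roll(o['eef_rot'],-1))
    C=Rm.inv().apply(ray('wrist',(320,240),c)[0]-o['tcp_pos']);r0=np.array(json.load(open('ref.json'))[0])
    piv=np.array([0,0,-24.]);f=[]
    for a in range(0,70,5):
        rot=R.from_euler('y',np.radians(a));p=piv+rot.apply(r0-piv);v=C-p;f.append(rot.apply([0,0,-1])@v/np.linalg.norm(v)**3)
    f=np.array(f)/f[0]*248;print('cam',C.round(),dict(zip(range(0,70,5),f.round().astype(int))),'-> tilt',np.interp(-n,-f,range(0,70,5)))
E
python3 -c "
from h import *
for n in(243,229,224,196,160):area(n)
o,c,red,n,head,g2=meas();print(red,n,g2[::6].round())"
```

```text
cam [  66.    0. -190.] {0: np.int64(248), 5: np.int64(238), 10: np.int64(226), 15: np.int64(211), 20: np.int64(195), 25: np.int64(178), 30: np.int64(158), 35: np.int64(138), 40: np.int64(117), 45: np.int64(94), 50: np.int64(72), 55: np.int64(49), 60: np.int64(26), 65: np.int64(3)} -> tilt 2.481442324346879
cam [  66.    0. -190.] {0: np.int64(248), 5: np.int64(238), 10: np.int64(226), 15: np.int64(211), 20: np.int64(195), 25: np.int64(178), 30: np.int64(158), 35: np.int64(138), 40: np.int64(117), 45: np.int64(94), 50: np.int64(72), 55: np.int64(49), 60: np.int64(26), 65: np.int64(3)} -> tilt 8.64601887160907
cam [  66.    0. -190.] {0: np.int64(248), 5: np.int64(238), 10: np.int64(226), 15: np.int64(211), 20: np.int64(195), 25: np.int64(178), 30: np.int64(158), 35: np.int64(138), 40: np.int64(117), 45: np.int64(94), 50: np.int64(72), 55: np.int64(49), 60: np.int64(26), 65: np.int64(3)} -> tilt 10.590957223752117
cam [  66.    0. -190.] {0: np.int64(248), 5: np.int64(238), 10: np.int64(226), 15: np.int64(211), 20: np.int64(195), 25: np.int64(178), 30: np.int64(158), 35: np.int64(138), 40: np.int64(117), 45: np.int64(94), 50: np.int64(72), 55: np.int64(49), 60: np.int64(26), 65: np.int64(3)} -> tilt 19.786782434485104
cam [  66.    0. -190.] {0: np.int64(248), 5: np.int64(238), 10: np.int64(226), 15: np.int64(211), 20: np.int64(195), 25: np.int64(178), 30: np.int64(158), 35: np.int64(138), 40: np.int64(117), 45: np.int64(94), 50: np.int64(72), 55: np.int64(49), 60: np.int64(26), 65: np.int64(3)} -> tilt 29.56736248165441
[295.7133758  295.42038217] 157 [501. 495. 498. 504. 506. 511. 509. 509. 474. 202. 200. 208. 309. 403.
 397. 402. 398. 125. 103. 125. 132. 129. 127. 118. 118. 120. 113. 111.
 117.]
```

The foreshortening of the red key gives about 30° of tilt, where I planned 32°. I continue along the slant.

Converted, 3 mm is 0.3, -7 mm is -0.7.

```bash
python3 nudge.py '[{"d": [0.3,0,-0.6],"aperture": 0.35},{"d": [0.3,0,-0.6],"aperture": 0.35},{"d": [0.4,0,-0.7],"aperture": 0.35},{"aperture": 0.35}]' 4 | egrep 'tcp|f'
python3 -c "
from h import *
o,c,red,n,*_=meas();print(n,red);area(n);need(cw(68,-3,9))" | sed 's/.*->//'
python3 nudge.py '[{"d": [0.6,0,-0.2],"aperture": 0.35},{"d": [0.6,0,-0.2],"aperture": 0.35},{"d": [0.6,0,-0.2],"aperture": 0.35},{"d": [0.6,0,-0.2],"aperture": 0.35},{"d": [0.6,0,-0.2],"aperture": 0.35},{"aperture": 0.35}]' 4 | egrep 'tcp|f'
python3 -c "
from h import *
o,c,red,n,*_=meas();print(n,red);area(n);need(cw(68,-3,9))" | sed 's/.*->//'
```

```text
tcp_pos: [577.7, 28.6, 99.8]
eef_rot: [0.0, 0.648, 0.762, 0.001]
wrist_force: [1.1, 0.1, -0.2]
gripper_force: 4.0
99 [296.18181818 290.28282828]
 tilt 43.95995214191683
t 10.65 caddy pos [107.8  -5.8  99.3] tool delta [-39.8  -3.7  90.3] turn 0.001 f [0.1 0.  0.2] grip 4.0 0.498
tcp_pos: [572.3, 59.0, 108.8]
eef_rot: [-0.0, 0.648, 0.762, 0.0]
wrist_force: [-0.5, 0.2, -0.4]
gripper_force: 4.0
76 [294.55263158 299.06578947]
 tilt 49.07268690534333
t 11.2 caddy pos [138.3  -4.9 108.6] tool delta [-70.3  -3.3  99.5] turn 0.002 f [-0.7  0.6 -0.4] grip 4.0 0.494
```

Converted, -12 mm is -1.2, -10 mm is -1.

```bash
python3 nudge.py '[{"aperture": 0.35},{"aperture": 0.35},{"d": [0.3,0,-0.8],"aperture": 0.35},{"d": [0.3,0,-0.8],"aperture": 0.35},{"d": [0.3,0,-1],"aperture": 0.35},{"d": [0.3,0,-1.2],"aperture": 0.35},{"d": [0.3,0,-1.2],"aperture": 0.35},{"d": [0,0,-1.2],"aperture": 0.35}]' 25 | egrep 'tcp|f'
python3 nudge.py '[{"d": [0.5,0,-1.2],"aperture": 0.35},{"d": [1,0,-1.2],"aperture": 0.35},{"d": [1,0,-0.8],"aperture": 0.35},{"d": [1,0,0],"aperture": 0.35},{"d": [1,0,0],"aperture": 0.35},{"d": [1,0,0],"aperture": 0.35},{"aperture": 0.35},{"aperture": 0.35}]' 25 | egrep 'tcp|f'
python3 -c "
from h import *
o,c,red,n,*_=meas();print(n,red);area(n);need(cw(68,-3,9));print(o['ft_torque'])" | sed 's/.*->//'
```

```text
tcp_pos: [570.1, 72.8, 172.1]
eef_rot: [0.0, 0.648, 0.762, 0.0]
wrist_force: [0.0, -0.2, -0.4]
gripper_force: 25.0
tcp_pos: [560.7, 126.9, 201.6]
eef_rot: [-0.0, 0.648, 0.762, -0.0]
wrist_force: [0.5, -1.2, -1.4]
gripper_force: 25.0
38 [293.26315789 274.10526316]
 tilt 57.38950842442615
t 12.5833 caddy pos [207.2  -3.2 201.6] tool delta [-139.1   -2.4  192.7] turn 0.002 f [ 0.3  0.9 -2.3] grip 25.0 0.494
[ 0.00022647 -0.09352742  0.00716561]
```

The remote is clear of the caddy at about 57° tilt. I'll rest its underside on the end-wall rim and swing it level, starting by moving back and down.

```bash
python3 nudge.py '[{"d": [-0.8,0,0],"aperture": 0.35},{"d": [-0.8,0,0],"aperture": 0.35},{"d": [-0.6,0,0],"aperture": 0.35},{"d": [0,0,1],"aperture": 0.35},{"d": [0,0,1],"aperture": 0.35},{"d": [0,0,1],"aperture": 0.35},{"d": [0,0,0.8],"aperture": 0.35},{"aperture": 0.35}]' 25 | egrep 'tcp|f'
python3 nudge.py '[{"aperture": 0.35},{"aperture": 0.35},{"d": [0.4,0,0],"aperture": 0.35},{"d": [0.4,0,0.2],"aperture": 0.35},{"d": [0.4,0,0.4],"aperture": 0.35},{"d": [0.4,0,0.5],"aperture": 0.35},{"d": [0.4,0,0.5],"aperture": 0.35},{"aperture": 0.35}]' 4 | egrep 'tcp|f'
python3 -c "
from h import *
o,c,red,n,*_=meas();print(n,red);area(n);need(cw(68,-3,9));print(o['ft_torque'])" | sed 's/.*->//'
```

```text
tcp_pos: [563.5, 104.3, 162.0]
eef_rot: [-0.001, 0.648, 0.762, -0.001]
wrist_force: [0.1, -0.9, -1.9]
gripper_force: 25.0
tcp_pos: [560.9, 125.3, 147.2]
eef_rot: [-0.001, 0.648, 0.762, -0.0]
wrist_force: [1.2, 0.3, -0.7]
gripper_force: 4.0
55 [293.34545455 290.25454545]
 tilt 53.67815324169568
t 13.9667 caddy pos [205.8  -3.2 147.6] tool delta [-137.8   -2.5  138.6] turn 0.002 f [-0.4  0.4 -0.9] grip 4.0 0.496
[-0.06825041 -0.16022419 -0.00836509]
```

```bash
python3 nudge.py '[{"d": [0.5,0,0.5],"aperture": 0.35},{"d": [0.5,0,0.6],"aperture": 0.35},{"d": [0.5,0,0.6],"aperture": 0.35},{"d": [0.5,0,0.8],"aperture": 0.35},{"d": [0.5,0,0.8],"aperture": 0.35},{"aperture": 0.35}]' 4 | egrep 'tcp|f'
python3 -c "
from h import *
o,c,red,n,*_=meas();print(n,red);area(n);need(cw(68,-3,9));print(o['ft_torque'])" | sed 's/.*->//'
python3 nudge.py '[{"d": [0.4,0,0.6],"aperture": 0.35},{"d": [0.4,0,0.6],"aperture": 0.35},{"d": [0.3,0,0.6],"aperture": 0.35},{"d": [0.3,0,0.6],"aperture": 0.35},{"d": [0.2,0,0.6],"aperture": 0.35},{"aperture": 0.35}]' 4 | egrep 'tcp|f'
python3 -c "
from h import *
o,c,red,n,*_=meas();print(n,red);area(n);need(cw(68,-3,9));print(o['ft_torque'])" | sed 's/.*->//'
```

```text
tcp_pos: [556.5, 150.0, 113.5]
eef_rot: [-0.001, 0.648, 0.762, -0.001]
wrist_force: [0.0, 0.6, -0.9]
gripper_force: 4.0
168 [293.58928571 294.7202381 ]
 tilt 27.486783414019143
t 14.5167 caddy pos [230.9  -2.5 114.2] tool delta [-162.9   -2.2  105.2] turn 0.002 f [-0.5  0.6 -0.5] grip 4.0 0.501
[-0.10127558 -0.15757036  0.00157771]
tcp_pos: [554.4, 165.1, 84.0]
eef_rot: [-0.001, 0.648, 0.762, -0.0]
wrist_force: [-0.3, -0.2, -1.4]
gripper_force: 4.0
221 [294.23076923 294.28054299]
 tilt 11.644243631641556
t 15.0667 caddy pos [246.5  -2.5  84.6] tool delta [-178.5   -2.5   75.6] turn 0.001 f [-0.4  0.2  0.1] grip 4.0 0.495
[ 0.00196671 -0.15897498  0.05782824]
```

Converted, 7 mm is 0.7, 4 mm is 0.4.

```bash
python3 nudge.py '[{"d": [0.2,0,0.7],"aperture": 0.35},{"d": [0.2,0,0.7],"aperture": 0.35},{"d": [0.2,0,0.7],"aperture": 0.35},{"d": [0.1,0,0.7],"aperture": 0.35},{"d": [0,0,0.4],"aperture": 0.35},{"aperture": 0.35}]' 4 | egrep 'tcp|f'
python3 -c "
from h import *
o,c,red,n,*_=meas();print(n,red);area(n);need(cw(68,-3,9));print(o['ft_torque']);cv2.imwrite('pics/_a.png',env.camera('scene'));cv2.imwrite('pics/_w.png',env.camera('wrist'))" | sed 's/.*->//'
```

```text
tcp_pos: [553.4, 171.5, 52.1]
eef_rot: [-0.0, 0.648, 0.761, -0.001]
wrist_force: [0.1, 0.3, 0.3]
gripper_force: 4.0
248 [294.56048387 290.37903226]
 tilt 0.0
t 15.6167 caddy pos [253.2  -2.4  52.7] tool delta [-185.2   -2.5   43.7] turn 0.001 f [ 0.5  0.  -0.1] grip 4.0 0.497
[ 0.05535781 -0.12413435  0.0070051 ]
```

It reads level (red key area 248, as at the grasp). I grip firmly and lift.

```bash
python3 nudge.py '[{"aperture": 0.3},{"aperture": 0.3},{"aperture": 0.3},{"d": [0,0,-0.3],"aperture": 0.3},{"d": [0,0,-0.5],"aperture": 0.3},{"d": [0,0,-0.8],"aperture": 0.3},{"d": [0,0,-1],"aperture": 0.3},{"d": [0,0,-1.2],"aperture": 0.3}]' 55 | egrep 'tcp|f'
python3 nudge.py '[{"d": [0,0,-1.4],"aperture": 0.3},{"d": [0,0,-1.6],"aperture": 0.3},{"d": [0,0,-1.8],"aperture": 0.3},{"d": [0,0,-1.8],"aperture": 0.3},{"d": [0,0,-1.6],"aperture": 0.3},{"d": [0,0,-1.4],"aperture": 0.3},{"d": [0,0,-1],"aperture": 0.3},{"d": [0,0,-0.5],"aperture": 0.3}]' 55 | egrep 'tcp|f'
python3 nudge.py '[{"aperture": 0.3},{"aperture": 0.3},{"aperture": 0.3},{"aperture": 0.3}]' 55 | egrep 'tcp|f'
python3 -c "
from h import *
o,c,red,n,*_=meas();print(n,red);area(n);need(cw(68,-3,9));print(o['ft_torque'])" | sed 's/.*->//'
python3 -c "
from h import *
pitch(xr=(-45,30),angs=range(-20,21,4))"
```

```text
tcp_pos: [553.8, 171.5, 92.3]
eef_rot: [-0.0, 0.648, 0.761, -0.0]
wrist_force: [0.4, 0.6, 0.1]
gripper_force: 55.0
tcp_pos: [554.4, 171.7, 204.6]
eef_rot: [0.001, 0.648, 0.761, 0.001]
wrist_force: [1.3, 0.2, -1.7]
gripper_force: 55.0
tcp_pos: [553.5, 171.3, 201.5]
eef_rot: [-0.0, 0.648, 0.761, -0.001]
wrist_force: [0.2, -0.0, -1.3]
gripper_force: 55.0
238 [294.36134454 290.57563025]
 tilt 4.963111552477486
t 17.4333 caddy pos [253.   -2.4 201.5] tool delta [-185.    -2.2  192.5] turn 0.001 f [-0.4 -0.8 -0.1] grip 55.0 0.48
[ 0.03635546 -0.06414309  0.05049941]
-20 0.41 57.0 4.0 3.0 -4.0
-16 0.42 60.0 4.0 3.0 -4.0
-12 0.4 64.0 4.0 0.0 -4.0
-8 0.37 69.0 4.0 -3.0 -4.0
-4 0.32 76.0 4.0 -3.0 -4.0
0 0.32 77.0 4.0 -3.0 0.0
4 0.35 78.0 4.0 -3.0 4.0
8 0.38 78.0 -4.0 -3.0 4.0
12 0.3 79.0 -4.0 -3.0 4.0
16 0.25 79.0 -4.0 -3.0 4.0
20 0.21 79.0 -4.0 -3.0 4.0
```

```bash
cat >> h.py <<'E'
def sil(cam='scene',angs=range(-15,16,3)):
    o=env.get_obs();im=env.camera(cam).astype(np.float32);c=env.get_calibration(cam);b=wc(o['tcp_pos']);res=[]
    D=(im.max(2)<75).astype(np.float32);K=np.ones((5,5),np.uint8)
    for a in angs:
        th=np.radians(a);best=(-9,)
        for tl in(-181,-177,-173,-169,-165):
         for dz in(-3,0,3):
          for dy in(-3,0,3):
            P=[]
            for u in(-45,tl):
              for y in(-23,23):
                for w in(-10,9):
                  P.append(cw(b[0]+u*np.cos(th)-w*np.sin(th),b[1]+y+dy,b[2]+24+dz+u*np.sin(th)+w*np.cos(th)))
            h=cv2.convexHull(proj(cam,np.array(P),c).astype(np.float32))
            M=np.zeros(D.shape,np.uint8);cv2.fillConvexPoly(M,np.round(h*16).astype(int),1,shift=4)
            ring=cv2.dilate(M,K)-M;u1=h[:,0]
            s=D[M>0].mean()-D[ring>0].mean()
            if s>best[0]:best=(round(float(s),3),tl,dz,dy,round(float(D[M>0].mean()),2))
        res.append((a,)+best)
    for r in res:print(cam,*r)
E
python3 -c "
from h import *
sil()"
```

```text
scene -15 0.216 -181 3 3 0.73
scene -12 0.265 -181 -3 3 0.68
scene -9 0.276 -181 3 3 0.69
scene -6 0.183 -181 3 3 0.64
scene -3 0.156 -181 3 0 0.61
scene 0 0.065 -181 3 -3 0.57
scene 3 0.016 -177 3 -3 0.49
scene 6 -0.01 -181 3 -3 0.42
scene 9 -0.039 -177 3 -3 0.36
scene 12 -0.024 -165 -3 -3 0.29
scene 15 -0.013 -169 3 -3 0.3
```

```bash
cat >> h.py <<'E'
def fine():
    ref=np.zeros((480,640),np.float32);ref[220:420,100:560]=cv2.imread('pics/w4.png',0)
    o=env.get_obs();c=env.get_calibration('wrist');im=cv2.cvtColor(env.camera('wrist'),cv2.COLOR_BGR2GRAY).astype(np.float32)
    Rm=R.from_quat(np.roll(o['eef_rot'],-1));W=lambda P:o['tcp_pos']+Rm.apply(P)
    ref=cv2.GaussianBlur(ref,(0,0),1);im=cv2.GaussianBlur(im,(0,0),1)
    X,Y=np.meshgrid(np.arange(-60,28,1.),np.arange(-24,37,1.));G=np.stack([X.ravel(),Y.ravel(),0*X.ravel()-30.1],1)
    uv=proj('wrist',W(G),c);ok=lambda u:((u[:,1]>225)&(u[:,1]<328))|((u[:,1]>382)&(u[:,1]<415))
    k=ok(uv)&(uv[:,0]>290)&(uv[:,0]<390);G=G[k];uv=uv[k]
    S=lambda I,u:cv2.remap(I,u[:,:1].astype(np.float32),u[:,1:].astype(np.float32),1)[:,0]
    t=S(ref,uv);piv=np.array([0,0,-24.])
    def sc(v):
        a,dx,dy,dz=v;P=piv+R.from_euler('y',np.radians(a)).apply(G+[dx,dy-5,-2.6+dz]-piv);u=proj('wrist',W(P),c);m=ok(u)
        return np.corrcoef(S(im,u)[m],t[m])[0,1]
    from scipy.optimize import minimize
    best=max(((sc(v),v) for a in range(-16,17,2) for v in[(a,dx,dy,dz) for dx in(-4,-2,0,2,4) for dy in(-2,0,2) for dz in(-3,0,3)]),key=lambda z:z[0])
    r=minimize(lambda v:-sc(v),best[1],method='Nelder-Mead');print('start',best,'fine',r.x.round(2),-r.fun)
    for a in range(-12,13,3):print(a,round(max(sc((a,r.x[1]+dx,r.x[2],r.x[3]+dz)) for dx in(-2,-1,0,1,2) for dz in(-4,-2,0,2,4)),3))
E
python3 -c "
from h import *
fine()"
```

```text
start (np.float64(0.8799246386350992), (4, 0, -2, 3)) fine [ 3.93  0.   -1.64  2.52] 0.8904393767672574
-12 0.751
-9 0.799
-6 0.843
-3 0.88
0 0.893
3 0.892
6 0.884
9 0.879
12 0.877
```

```bash
python3 nudge.py '[{"aperture": 0.3},{"aperture": 0.3},{"aperture": 0.3},{"aperture": 0.3},{"aperture": 0.3},{"aperture": 0.3},{"aperture": 0.3},{"aperture": 0.3}]' 55 | egrep 'tcp|f'
python3 nudge.py '[{"aperture": 0.3},{"aperture": 0.3},{"aperture": 0.3},{"aperture": 0.3},{"aperture": 0.3},{"aperture": 0.3},{"aperture": 0.3},{"aperture": 0.3}]' 55 | egrep 'tcp|f'
python3 -c "
from h import *
for i in range(3):
  o,c,red,n,*_=meas();print(n,red)
area(n)
a=env.camera('top').astype(int)-cv2.imread('pics/top0.png')
for nm,(u,v) in dict(eraser=(366,209),glue=(461,211),staple=(164,318)).items(): print(nm,abs(a[v-8:v+9,u-8:u+9]).mean().round(1))" | sed 's/.*->//'
```

```text
tcp_pos: [553.9, 171.5, 202.3]
eef_rot: [-0.0, 0.648, 0.761, -0.0]
wrist_force: [0.3, -0.0, -1.4]
gripper_force: 55.0
tcp_pos: [553.9, 171.5, 202.3]
eef_rot: [-0.0, 0.648, 0.761, -0.0]
wrist_force: [0.2, 0.8, -1.0]
gripper_force: 55.0
239 [294.9748954  288.14644351]
241 [295.23236515 289.32365145]
242 [294.55785124 290.62809917]
 tilt 2.978213936415801
eraser 2.2
glue 2.6
staple 2.6
```

```bash
python3 -c "
from plant import env
print(env.sign_off())"
```

```text
the job is handed in; nothing more can be done
None
```

The remote is out of the caddy and handed in, held firmly at 55 N, still and level to within about 3°, with its underside about 14 cm above the caddy's top; the eraser, glue stick and staple box had not moved.

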